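Slide the electrode board out to the gauge needle and hold it

TASK

First turn the yellow stop latch on the slide stand until its arm points at the red mark painted on the stand. Then slide the white board (its black post is there to grip) out along its guides, flat on the stand, until its outer end (the one with the brass ball) is level with the tip of the gauge's red needle; out there the board tips over by itself, so finish while still holding it steady and flat at the needle. Never let it tip or lift it off the stand, and leave the other things on the bench alone.

Things in the scene. Friction and masses are not known exactly. Their poses are not given: they have to be found in the camera images.
- stand: Blue slide stand, fixed, placed and turned anew each time. Deck 110 (x) by 300 (y) mm, top 80 mm above the bench; origin on the bench under the deck's centre; +y is the outward slide direction. Guide rails along y, 6 mm high, inner faces at x = +-39 mm (4 mm play each side of the board). A bracket by the +x rail (x 52 to 108, y 75 to 210 mm, top level with the deck) carries latch and red mark.
- stand_edge (a point): Middle of the outer edge of the deck, on the deck's top (stand frame 0, 150, 80 mm); axes as the stand's.
- latch (a joint): Stop latch on a vertical axis, rad. At 0 its yellow arm points along the stand's -x, across the lane before the board's end, blocking it; grows clockwise from above; at 1.45 it points at the red mark (nearly along the stand's +y, clear of the board). Starts at 0 to 0.4, stops at -0.05 and 2.0. Stiff (0.08 N m), stays where left. Turn it by its grip bar (see latch_axis).
- latch_axis (a point): Point on the latch's axis at deck level, 80 mm above the bench (stand frame x 72, y 110 mm). A black grip bar, 46 mm long, 14 mm thick, in line with the arm and centred on the axis, stands from 19 to 59 mm above this point.
- latch_tip (a point): Tip of the latch's yellow arm, 65 mm from its axis, 13 mm above the deck level. The arm is 16 mm wide and lies 7 to 19 mm above the deck level.
- latch_mark (a point): Centre of the red mark, a flat stripe 10 by 22 mm on the bracket, 83 mm from the latch's axis, at deck level.
- board: White board 70 (x) by 300 (y) by 14 mm, loose on the deck between the guides, axes along the stand's within the play. Origin under its centre (80 mm above the bench). A brass ball, 36 mm across, top 68 mm above the underside, is 25 mm from its outer (+y) end, a black post near its inner end. About 0.7 kg; tips unless held when overhanging the stand by over 90 mm; 7 N down at the post holds it.
- board_end (a point): Middle of the outer end of the board, on its top (14 mm above its underside); axes as the board's.
- board_post (a point): Centre of the black square post, 22 by 22 mm, from 14 to 59 mm above the board's underside; this point is 37 mm above the underside and 260 mm from the board's outer end.
- gauge: Gauge, fixed to the bench beside the lane on the stand's -x side beyond the deck's outer edge: dark round base 64 mm across, steel post 127 mm high, and at 94 mm above the bench a red needle along the stand's +x. Origin under the base's centre; axes as the stand's.
- needle_tip (a point): Tip of the red needle, 49 mm from the gauge's post, about 11 mm off the board's side, 94 mm above the bench; 115 to 165 mm beyond the outer edge of the deck. Axes as the stand's. The board's end is to be level with it along the stand's y.
- weight: Brass weight with a knob, 42 mm across, 56 mm high, loose bystander; origin under its centre.
- probe: Brass ball on a black insulating stand, base 70 mm across, 135 mm high, loose bystander; origin under its base.
- rod: Black square rod 200 by 18 by 18 mm, loose bystander; origin under its centre.
- driver: Screwdriver lying on the bench, loose bystander.
- plug_red: Red plug, 62 by 14 by 14 mm, loose bystander.
- plug_yellow: Yellow plug, 62 by 14 by 14 mm, loose bystander.
Mind the look-alikes: they are no part of the job. Leave any brown or purple look-alike of the gauge alone.

How it is judged (in metres and radians):
On the way:
1. the latch's arm points at the red mark (within 0.15 rad) while the board's end is still inside the stand's edge (value of joint latch between 1.3 and 1.6 rad and y of board_end in the frame of stand_edge below -0.02 m), for 0.2 s.
At the end, for the whole second after the job is handed in: The board's outer end is within 6 mm of the needle tip along the slide, the board flat (under 0.04 rad), still and between the guides, borne only by the stand and the fingers, which still hold it (over 0.5 N); latch arm within 0.2 rad of the mark (y of board_end in the frame of needle_tip between -0.006 and 0.006 m and value of joint latch between 1.25 and 1.65 rad and angle between board's own z axis and vertical below 0.04 rad and linear speed of board below 0.01 m/s and z of board in the frame of stand between 0.074 and 0.087 m and x of board in the frame of stand between -0.015 and 0.015 m and angle between the y axis of board and the y axis of stand, either way round below 0.08 rad and contact force between the fingers and board above 0.5 N and contact force between board and stand above 0.2 N and contact force between board and gauge below 0.2 N); the arm keeps its last pose, push and grip.
It fails at once if the board tips (more than 0.15 rad) (angle between board's own z axis and vertical above 0.15 rad).
It fails at once if the board is lifted off the stand (more than 10 mm) (z of board in the frame of stand above 0.09 m).
It fails at once if a bystander is moved more than 30 mm (distance of any of weight, probe, rod, driver, plug_red, plug_yellow from where it was at the start of the episode above 0.03 m).
It also fails if it takes over 51 s, if anything falls off the work surface, if the arm or the gripper's body presses on something with over 40 N, if the wrist force passes 120 N, or if a joint passes its speed limit or range.

ROBOT

A 7-joint arm with a two-finger parallel gripper is mounted at the origin on the work surface. World frame = base frame: x ahead of the robot, y to its left, z up, the work surface at z = 0. Lengths are in m, angles in degrees, forces in N, time in s.
With the tool pointing down it reaches from about 0.425 to 0.875 m from the base axis. Payload 4.7 kg.
Tool frame: the origin (TCP) lies midway between the tips of the shut fingers; the grasp point (between the pads) lies 19 mm behind it; z points along the fingers, y is the line along which they close (so a half turn about z gives the same grasp; the last joint's range is limited). The gripper opens to 87 mm and grips with 3 to 60 N. Pads are 19 mm wide; open, the fingers measure 117 mm over their backs; the gripper's body (75 mm by 190 mm) begins 51 mm behind the grasp point.
Start: joints at [-76.255, 18.392, -4.016, 83.108, 1.295, 78.541, -3.26], TCP at [0.146, 0.634, 0.193] pointing down, gripper open.
Joint ranges: [-163.93, 163.93], [-17.29, 119.83], [-79.2, 71.16], [3.27, 140.29], [-89.18, 269.18], [5.43, 117.66], [-154.24, 154.24]. Speed limits (degrees/s): [147.25, 147.25, 180, 180, 180, 180, 180].

INTERFACE

Orientations are given as [roll, pitch, yaw] about the fixed x, y, z axes, in that order (R = Rz(yaw) Ry(pitch) Rx(roll)).
In Python, from cell import env gives the robot as it stands. The module is installed in compiled form; this text tells all that it offers.
- The arm moves only by the tool step_arm, never from a script. Its argument "rows" is a list of rows, each an object with "angular": the turn, a rotation vector about the tool's x, y, z in units of pi rad (1.0 is pi rad), a list of three; "slide": the shift along the tool's x, y, z in units of 500 mm (1.0 is 500 mm), a list of three; "jaw": the opening, from 0 (shut) to 1 (fully open). A call has 1 to 10 rows; each row shifts and turns the commanded pose from where the row before left it, along the tool's axes as they then stand; what a row does not reach is not made up. A row lasts 1/8 s, in which the tool goes at most 62.5 mm and 10.7 degrees, less where a joint would pass 70% of its speed; a pose out of reach is approached as far as the arm can. A call with a number of a shift or a turn outside -1 to 1 is refused whole. A call with a gripper value outside its range is refused whole. The fingers move at their own pace and stop on an object; "newtons" is the grip in N (left out, the last holds). Time passes only in rows, so rows that do not move let the fingers close. It gives the time, the measured TCP pose, the force, the opening and the grip force at its end, in the units of the state.
- env.get_obs(): the state, without advancing time (a new reading comes with each control period).
- env.read_camera(name): name is "side" or "top"; returns the picture (400x640x3 uint8, red, green, blue); there is no depth.
- env.camera_info(name): a dict with "fx", "fy", "cx", "cy" (pixels), "k1" (the pictures are not rectified: a ray, as slopes to the right and down, at radius r is drawn at 1 + k1 r^2 times it, then the intrinsics apply), "R" (3x3) and "t" (3): a world point X has camera coordinates R X + t. Camera axes: x right, y down, z forward; pixel columns grow to the right and rows downward; lengths in m; the calibration is good to about 2 mm. A picture is of the moment at which its call begins. camera_info takes no time and is no camera call.
- env.sign_off(): hands the job in; it is judged then, once.
The state is a dict: "time_s": time; "qpos": joint angles; "joint_velocities": joint speeds; "effort": joint torques, N m; "tool_pos": TCP position; "tool_rot": TCP orientation; "force": force on the tool from outside, world axes, zero at the start; "wrist_torque": the same for the moment, N m; "grip_width": finger opening in m; "grasp_force": force on a finger pad.
Only numpy, scipy, OpenCV 4.12 (cv2) and the standard library are available. Lean on these libraries where they do the work, as an engineer would, in place of code of your own. Each camera call takes 0.05 s, during which the arm holds its last target. There are 200 camera calls.

## Working session

There is one attempt and no reset: what is moved stays moved. The work goes in short steps, Python scripts to look and compute and a tool call to move; the robot and the scene stay as the last step left them, time stands still between calls to the robot, and variables do not carry over. Pictures are saved under pics/ and viewed, at most 10 in all, crops included, and the job is handed in when it is done.

Besides the shell and the picture viewer there is one more tool, called after "Call:" as name([rows], argument=value, ...), one row to a line, values as JSON. step_arm: Moves the arm, as the interface text tells. Shifts and turns lie within -1 to 1; 1 stands for 500 mm of shift or pi rad of turn. Its arguments: {"type":"object","properties":{"rows":{"type":"array"},"newtons":{"type":"number"}},"required":["rows"]}

```bash
mkdir -p pics
cat > h.py <<'E'
import numpy as np, cv2
from cell import env
def info(n):
    c=env.camera_info(n); return {k:(np.array(v) if k in'Rt' else v) for k,v in c.items()}
def proj(n,X):
    c=info(n); p=np.atleast_2d(X)@c['R'].T+c['t'].reshape(3); s=p[:,:2]/p[:,2:]
    s=s*(1+c['k1']*(s**2).sum(1,keepdims=True)); return s*[c['fx'],c['fy']]+[c['cx'],c['cy']]
def unproj(n,uv,z):
    c=info(n); d=(np.array(uv,float)-[c['cx'],c['cy']])/[c['fx'],c['fy']]; s=d.copy()
    for _ in range(20): s=d/(1+c['k1']*(s@s))
    r=c['R'].T@np.r_[s,1]; o=-c['R'].T@c['t'].reshape(3); return o+r*(z-o[2])/r[2]
E
python3 - <<'E'
from h import *
for n in('top','side'):
    im=env.read_camera(n); cv2.imwrite(f'pics/{n}0.png',im[:,:,::-1])
    c=info(n); print(n,c['fx'],c['k1'],-c['R'].T@c['t'].reshape(3)); print(c['R'].round(2))
print(env.get_obs())
E
```

```text
top 448.4067231276694 -0.0030723477217004347 [0.38710205 0.03467039 1.52534554]
[[ 0.02 -1.    0.  ]
 [-0.99 -0.02 -0.11]
 [ 0.11 -0.   -0.99]]
side 507.66902262214245 0.0018740284180693997 [0.3904926  1.01053744 1.12770806]
[[-0.98 -0.18  0.01]
 [-0.14  0.71 -0.69]
 [ 0.12 -0.68 -0.72]]
{'time_s': 0.1, 'qpos': array([-76.25503093,  18.43490914,  -4.01569832,  83.16671825,
         1.29604402,  78.53987851,  -3.25837284]), 'joint_velocities': array([ 0.04458748, -0.1428229 ,  0.07556662, -0.20852766,  0.08054254,
       -0.03695367, -0.00706057]), 'effort': array([-3.98309539e-04, -4.92572808e+01, -4.06023553e-01, -3.13399494e+01,
       -6.41465094e-02,  3.95774993e-02,  7.83518863e-05]), 'tool_pos': array([0.14546   , 0.63297324, 0.19238031]), 'tool_rot': array([-1.79903781e+02,  6.30772444e-03,  1.67066598e+02]), 'force': array([ 0.61930492,  0.61385904, -0.45837643]), 'wrist_torque': array([ 0.01082597, -0.01580527, -0.00607399]), 'grasp_force': 0.0, 'grip_width': 0.0872733329759161}
```

View pics/top0.png

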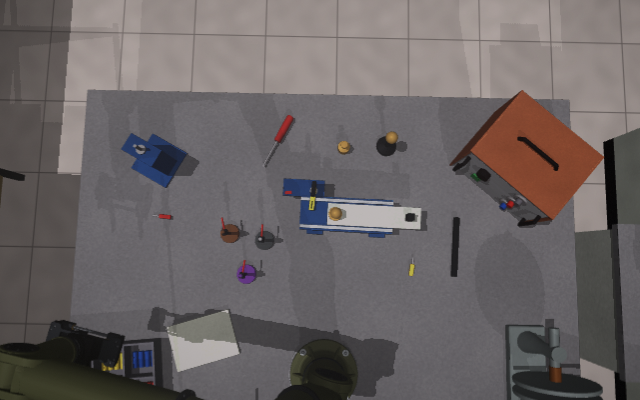

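View pics/side0.png

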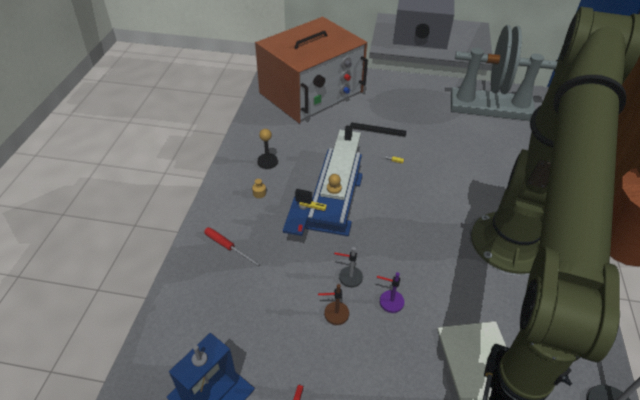

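The top view shows the stand at about (300–393, 198–235), with outward to the left. The bracket and red mark are at about (288,192), the latch at (313,190) and the post at (410,217). There are three gauges: dark (265,240), brown (230,233) and purple (246,273). The dark one fits the description. I'll enlarge to confirm.

Run:
```python
import cv2, numpy as np
a=cv2.imread('pics/top0.png')[170:270,215:435]; b=cv2.imread('pics/side0.png')[120:330,270:420]
cv2.imwrite('pics/topc.png',cv2.resize(a,None,fx=3.6,fy=3.6,interpolation=cv2.INTER_CUBIC))
cv2.imwrite('pics/sidec.png',cv2.resize(b,None,fx=2.8,fy=2.8,interpolation=cv2.INTER_CUBIC))
```

```text
(no output)
```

View pics/topc.png

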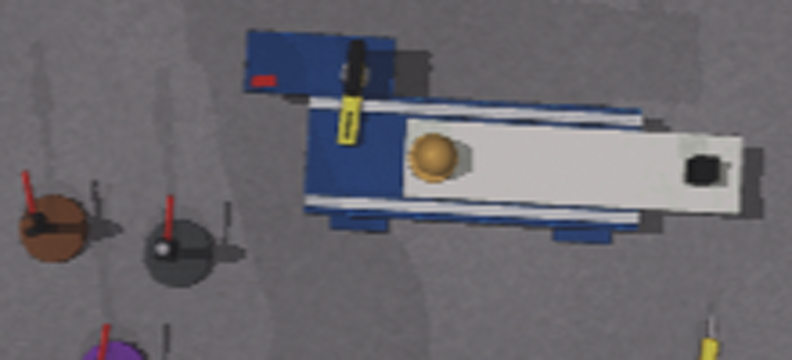

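View pics/sidec.png

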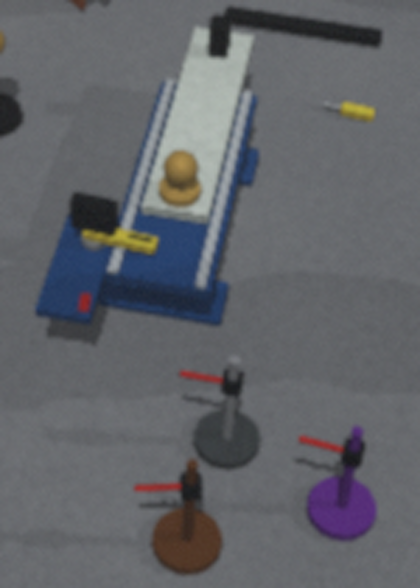

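The crops confirm the dark gauge as the target: its base is at topc (180,253), its needle tip at topc (171,197) and sidec (181,373), and it stands on the −x side just past the deck edge. The brown and purple gauges are look-alikes. Next I'll fit the stand.

```bash
cat > fit.py <<'E'
from h import *
from scipy.optimize import least_squares
T=lambda u,v:[(u+.5)/3.6-.5+215,(v+.5)/3.6-.5+170]
S=lambda u,v:[(u+.5)/2.8-.5+270,(v+.5)/2.8-.5+120]
def w(p,L): 
    L=np.atleast_2d(L)/1000.; c,s=np.cos(p[2]),np.sin(p[2]); return np.c_[p[0]+c*L[:,0]-s*L[:,1],p[1]+s*L[:,0]+c*L[:,1],L[:,2]]
def tri(a,b): return least_squares(lambda X:np.r_[proj('top',X)[0]-a,proj('side',X)[0]-b],[.5,.1,.1]).x
E
python3 - <<'E'
from fit import *
LT=np.array([[62,192.4,80],[108,210,80],[52,210,80],[108,75,80],[-55,150,80]]);PT=np.array([T(264,81),T(248,31),T(245,92),T(396,39),T(304,213)])
LS=np.array([[62,192.4,80],[108,210,80],[52,210,80]]);PS=np.array([S(85,302),S(38,312),S(93,320)])
f=lambda p:np.r_[(proj('top',w(p,LT))-PT).ravel(),(proj('side',w(p,LS))-PS).ravel()]
r=least_squares(f,[.5,0,0]); p=r.x; print(p,np.degrees(p[2]),f(p).round(2))
np.save('stand.npy',p)
c,s=np.cos(p[2]),np.sin(p[2])
loc=lambda X:np.array([c*(X[0]-p[0])+s*(X[1]-p[1]),-s*(X[0]-p[0])+c*(X[1]-p[1]),X[2]])*1000
for nm,X in dict(needle=tri(T(171,197),S(181,373)),needleT=unproj('top',T(171,197),.094),needleS=unproj('side',S(181,373),.094),
  e1=unproj('top',T(407,118),.094),e2=unproj('top',T(403,196),.094),i1=unproj('top',T(743,138),.094),i2=unproj('top',T(741,213),.094),
  post=tri(T(703,168),S(219,20)),postT=unproj('top',T(703,168),.139),ltip=unproj('top',T(347,144),.093),axis=w(p,[72,110,80])[0],axbar=unproj('top',T(355,66),.139)).items(): print(nm,X.round(4),loc(X).round(1))
print('grip bar top predicted topc px',((proj('top',w(p,[72,110,139]))-[215,170])*3.6))
E
```

```text
[ 0.51887504 -0.06156018 -0.02345839] -1.3440669439114805 [-0.13  0.39 -0.36  0.08 -0.43  0.14 -0.13 -0.3   0.03  0.24  0.54  0.42
 -0.7  -1.06 -0.16 -0.57]
needle [0.48   0.2076 0.0942] [-45.1 268.2  94.2]
needleT [0.4791 0.2076 0.094 ] [-46.  268.2  94. ]
needleS [0.4807 0.2075 0.094 ] [-44.5 268.   94. ]
e1 [ 5.541e-01 -5.000e-04  9.400e-02] [33.8 61.9 94. ]
e2 [0.4843 0.0018 0.094 ] [-36.   62.5  94. ]
i1 [ 0.5425 -0.3007  0.094 ] [  29.3 -238.5   94. ]
i2 [ 0.4755 -0.2987  0.094 ] [ -37.8 -238.1   94. ]
post [ 0.5115 -0.2549  0.1422] [  -2.8 -193.4  142.2]
postT [ 0.5109 -0.2555  0.139 ] [  -3.4 -194.1  139. ]
ltip [0.5298 0.0525 0.093 ] [  8.2 114.3  93. ]
axis [0.5934 0.0467 0.08  ] [ 72. 110.  80.]
axbar [0.5933 0.0465 0.139 ] [ 71.9 109.8 139. ]
grip bar top predicted topc px [[353.50017307  64.58054374]]
```

Heights and sizes agree: needle local x −45 (expected −46), 118 mm beyond the edge, latch ≈0.07 rad. Moving towards the latch.

Call:
step_arm([
  {"angular": [0, 0, 0], "slide": [-0.076, -0.063, 0], "jaw": 1},
  {"angular": [0, 0, 0], "slide": [-0.076, -0.063, 0], "jaw": 1},
  {"angular": [0, 0, 0], "slide": [-0.076, -0.063, 0], "jaw": 1},
  {"angular": [0, 0, 0], "slide": [-0.076, -0.063, 0], "jaw": 1},
  {"angular": [0, 0, 0], "slide": [-0.076, -0.063, 0], "jaw": 1},
  {"angular": [0, 0, 0], "slide": [-0.076, -0.063, 0], "jaw": 1},
  {"angular": [0, 0, 0], "slide": [-0.076, -0.063, 0], "jaw": 1},
  {"angular": [0, 0, 0], "slide": [-0.076, -0.063, 0], "jaw": 1},
  {"angular": [0, 0, 0], "slide": [-0.076, -0.063, 0], "jaw": 1},
  {"angular": [0, 0, 0], "slide": [-0.076, -0.063, 0], "jaw": 1},
])

```text
time_s: 1.35
tool_pos: [0.4459, 0.2399, 0.1931]
tool_rot: [-180.0, -0.0, 167.1]
force: [0.4, 1.0, -0.4]
grip_width: 0.087
grasp_force: 0.0
```

```bash
cat > go.py <<'E'
import sys
from h import *
from scipy.spatial.transform import Rotation as Ro
def go(pos,yaw):
    o=env.get_obs(); R=Ro.from_euler('xyz',o['tool_rot'],degrees=True); G=Ro.from_euler('xyz',[180,0,yaw],degrees=True)
    print('t',o['time_s'],'pos',o['tool_pos'].round(4),'rot',o['tool_rot'].round(2),'F',o['force'].round(1),'q',o['qpos'].round(0),'w',round(o['grip_width'],4),'g',round(o['grasp_force'],1))
    print('slide',(R.inv().apply(np.array(pos)-o['tool_pos'])/.5).round(4),'turn',((R.inv()*G).as_rotvec()/np.pi).round(4))
if __name__=='__main__': a=[float(x) for x in sys.argv[1:]]; go(a[:3],a[3])
E
python3 go.py .5934 .0467 .193 174.8
```

```text
t 1.35 pos [0.4459 0.2399 0.1931] rot [-1.8000e+02 -2.0000e-02  1.6707e+02] F [ 0.4  1.  -0.4] q [-48.   1.  17. 104.  -0.  76.  46.] w 0.087 g 0.0
slide [-3.739e-01 -3.107e-01  1.000e-04] turn [-0.     -0.0001 -0.043 ]
```

Call:
step_arm([
  {"angular": [0, 0, 0], "slide": [-0.0748, -0.0621, 0], "jaw": 1},
  {"angular": [0, 0, 0], "slide": [-0.0748, -0.0621, 0], "jaw": 1},
  {"angular": [0, 0, 0], "slide": [-0.0748, -0.0621, 0], "jaw": 1},
  {"angular": [0, 0, 0], "slide": [-0.0748, -0.0621, 0], "jaw": 1},
  {"angular": [0, 0, 0], "slide": [-0.0748, -0.0621, 0], "jaw": 1},
  {"angular": [0, 0, -0.043], "slide": [0, 0, 0], "jaw": 1},
  {"angular": [0, 0, 0], "slide": [0, 0, 0.05], "jaw": 0.7},
  {"angular": [0, 0, 0], "slide": [0, 0, 0], "jaw": 0.7},
])

```text
time_s: 2.35
tool_pos: [0.5911, 0.0481, 0.1661]
tool_rot: [-179.9, -0.3, 174.8]
force: [0.2, 0.0, -0.0]
grip_width: 0.0746
grasp_force: 0.0
```

```bash
python3 go.py .5934 .0467 .106 174.8
```

```text
t 2.35 pos [0.5911 0.0481 0.1661] rot [-179.93   -0.26  174.79] F [ 0.2  0.  -0. ] q [-31.  13.  28.  94.  -6.  74.  83.] w 0.0746 g 0.0
slide [-0.0054 -0.0023  0.1202] turn [-0.0004 -0.0015 -0.0001]
```

Lower onto the grip bar and close.

Call:
step_arm([
  {"angular": [0, 0, 0], "slide": [-0.003, -0.002, 0.04], "jaw": 0.6},
  {"angular": [0, 0, 0], "slide": [0, 0, 0.04], "jaw": 0.6},
  {"angular": [0, 0, 0], "slide": [0, 0, 0.04], "jaw": 0.6},
  {"angular": [0, 0, 0], "slide": [0, 0, 0], "jaw": 0},
  {"angular": [0, 0, 0], "slide": [0, 0, 0], "jaw": 0},
  {"angular": [0, 0, 0], "slide": [0, 0, 0], "jaw": 0},
  {"angular": [0, 0, 0], "slide": [0, 0, 0], "jaw": 0},
  {"angular": [0, 0, 0], "slide": [0, 0, 0], "jaw": 0},
], newtons=30)

```text
time_s: 3.35
tool_pos: [0.5946, 0.0454, 0.1089]
tool_rot: [-179.9, 0.1, 174.7]
force: [-0.1, -3.2, 2.2]
grip_width: 0.0117
grasp_force: 30.0
```

```bash
python3 go.py .5934 .0467 .106 95.6
```

```text
t 3.35 pos [0.5946 0.0454 0.1089] rot [-1.7990e+02  5.0000e-02  1.7474e+02] F [-0.1 -3.2  2.2] q [-31.  16.  28.  98.  -8.  68.  84.] w 0.0117 g 30.0
slide [0.0026 0.0025 0.0059] turn [-3.000e-04  6.000e-04  4.397e-01]
```

Call:
step_arm([
  {"angular": [0, 0, 0.055], "slide": [0, 0, 0], "jaw": 0},
  {"angular": [0, 0, 0.055], "slide": [0, 0, 0], "jaw": 0},
  {"angular": [0, 0, 0.055], "slide": [0, 0, 0], "jaw": 0},
  {"angular": [0, 0, 0.055], "slide": [0, 0, 0], "jaw": 0},
  {"angular": [0, 0, 0.055], "slide": [0, 0, 0], "jaw": 0},
  {"angular": [0, 0, 0.055], "slide": [0, 0, 0], "jaw": 0},
  {"angular": [0, 0, 0.055], "slide": [0, 0, 0], "jaw": 0},
  {"angular": [0, 0, 0.055], "slide": [0, 0, 0], "jaw": 0},
  {"angular": [0, 0, 0], "slide": [0, 0, 0], "jaw": 0},
  {"angular": [0, 0, 0], "slide": [0, 0, 0], "jaw": 0},
])

```text
time_s: 4.6
tool_pos: [0.5949, 0.0457, 0.1089]
tool_rot: [179.9, 0.1, 95.7]
force: [-0.0, -4.1, 3.0]
grip_width: 0.0116
grasp_force: 30.0
```

Run:
```python
from go import *
go([.5934,.0467,.106],95.6)
a=env.read_camera('top')[160:240,270:400,::-1]; b=env.read_camera('side')[170:250,270:400,::-1]
cv2.imwrite('pics/l1.png',cv2.resize(np.vstack([a,b]),None,fx=3.7,fy=3.7,interpolation=cv2.INTER_CUBIC))
```

```text
t 4.6 pos [0.5949 0.0457 0.1089] rot [1.7993e+02 8.0000e-02 9.5710e+01] F [-0.  -4.1  3. ] q [-40.  18.  39.  99. -12.  68.   8.] w 0.0116 g 30.0
slide [ 0.0022 -0.0027  0.0058] turn [0.0004 0.0005 0.0006]
```

View pics/l1.png

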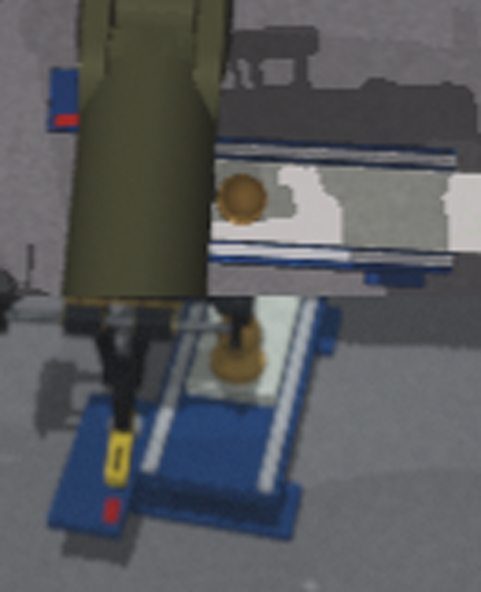

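In the side half of the crop, the yellow arm (118,460) points straight at the red mark (112,511), and the tool yaw of 95.7° matches 1.45 rad. Release, rise and go to the post.

Call:
step_arm([
  {"angular": [0, 0, 0], "slide": [0, 0, 0], "jaw": 0.7},
  {"angular": [0, 0, 0], "slide": [0, 0, 0], "jaw": 0.7},
  {"angular": [0, 0, 0], "slide": [0, 0, -0.08], "jaw": 0.7},
  {"angular": [0, 0, 0], "slide": [0, 0, -0.08], "jaw": 0.7},
  {"angular": [0, 0, 0], "slide": [-0.098, -0.038, 0], "jaw": 0.8},
  {"angular": [0, 0, 0], "slide": [-0.098, -0.038, 0], "jaw": 0.8},
  {"angular": [0, 0, 0], "slide": [-0.098, -0.038, 0], "jaw": 0.8},
  {"angular": [0, 0, 0], "slide": [-0.098, -0.038, 0], "jaw": 0.8},
  {"angular": [0, 0, 0], "slide": [-0.098, -0.038, 0], "jaw": 0.8},
  {"angular": [0, 0, 0], "slide": [-0.098, -0.038, 0], "jaw": 0.8},
])

```text
time_s: 5.95
tool_pos: [0.5096, -0.2562, 0.1881]
tool_rot: [179.9, -0.1, 95.8]
force: [-0.2, -0.1, -1.0]
grip_width: 0.0694
grasp_force: 0.0
```

Run:
```python
from fit import *
from go import go
go([.5113,-.2584,.1],88.7)
im=env.read_camera('top'); hsv=cv2.cvtColor(im,cv2.COLOR_RGB2HSV)
p=np.load('stand.npy')
def cen(m):
    n,l,st,c=cv2.connectedComponentsWithStats(m.astype(np.uint8)); return [(c[i].round(2).tolist(),int(st[i,4])) for i in range(1,n) if st[i,4]>8]
m=np.zeros(im.shape[:2],bool); m[165:235,275:330]=1
H,S,V=[hsv[:,:,i].astype(int) for i in range(3)]
print('yellow',cen(m&(H>20)&(H<35)&(S>130)&(V>70)),'red',cen(m&((H<8)|(H>172))&(S>130)&(V>70)))
print('expected arm tip px',proj('top',w(p,[64.2,174.5,99])),'mark',proj('top',w(p,[62,192.4,80])),'axis',proj('top',w(p,[72,110,99])))
```

```text
t 5.95 pos [ 0.5096 -0.2562  0.1881] rot [ 1.7994e+02 -1.3000e-01  9.5760e+01] F [-0.2 -0.1 -1. ] q [-21.  12.  51.  97.  -9.  76.  38.] w 0.0694 g 0.0
slide [-0.005   0.0028  0.1762] turn [ 0.0003 -0.0007  0.0392]
yellow [([300.05, 190.87], 55)] red [([287.68, 192.05], 19)]
expected arm tip px [[293.07838242 191.28857155]] mark [[287.83742655 192.53244919]] axis [[313.26240087 189.77580602]]
```

Latch confirmed: the yellow centroid lies on the axis–mark line. Lower onto the post and grip.

Call:
step_arm([
  {"angular": [0, 0, 0.039], "slide": [-0.002, 0.001, 0.03], "jaw": 0.8},
  {"angular": [0, 0, 0], "slide": [0, 0, 0.05], "jaw": 0.8},
  {"angular": [0, 0, 0], "slide": [0, 0, 0.05], "jaw": 0.8},
  {"angular": [0, 0, 0], "slide": [0, 0, 0.044], "jaw": 0.8},
  {"angular": [0, 0, 0], "slide": [0, 0, 0], "jaw": 0.5},
  {"angular": [0, 0, 0], "slide": [0, 0, 0], "jaw": 0.2},
  {"angular": [0, 0, 0], "slide": [0, 0, 0], "jaw": 0},
  {"angular": [0, 0, 0], "slide": [0, 0, 0], "jaw": 0},
  {"angular": [0, 0, 0], "slide": [0, 0, 0], "jaw": 0},
  {"angular": [0, 0, 0], "slide": [0, 0, 0], "jaw": 0},
], newtons=45)

```text
time_s: 7.25
tool_pos: [0.5105, -0.2576, 0.1016]
tool_rot: [179.9, -0.0, 88.6]
force: [-0.2, 0.7, 0.9]
grip_width: 0.0215
grasp_force: 45.0
```

```bash
cat > meas.py <<'E'
from fit import *
from go import go
p=np.load('stand.npy'); c,s=np.cos(p[2]),np.sin(p[2])
loc=lambda X:np.array([c*(X[0]-p[0])+s*(X[1]-p[1]),-s*(X[0]-p[0])+c*(X[1]-p[1]),X[2]])*1000
def ball():
    r={}
    o=[]
    for n in('top','side'):
        im=env.read_camera(n); r[n]=im
        H,S,V=cv2.split(cv2.cvtColor(im,cv2.COLOR_RGB2HSV).astype(np.int32))if 0 else [x.astype(int) for x in cv2.split(cv2.cvtColor(im,cv2.COLOR_RGB2HSV))]
        m=(H>8)&(H<22)&(S>110)&(V>70); q=np.zeros_like(m)
        if n=='top': q[195:245,250:350]=1
        else: q[160:290,290:400]=1
        nn,l,st,cc=cv2.connectedComponentsWithStats((m&q).astype(np.uint8)); print(n,[(cc[i].round(1).tolist(),st[i].tolist()) for i in range(1,nn) if st[i,4]>20])
    return r
E
python3 - <<'E'
from meas import *
go([.5113,-.2584,.1],88.7); r=ball()
print(loc(env.get_obs()['tool_pos']))
E
```

```text
t 7.25 pos [ 0.5105 -0.2576  0.1016] rot [179.95  -0.    88.57] F [-0.2  0.7  0.9] q [-19.  17.  51. 103. -14.  67.  35.] w 0.0215 g 45.0
slide [-0.0016  0.0016  0.0033] turn [ 0.0003 -0.     -0.0007]
top [([334.9, 213.3], [329, 207, 13, 13, 128])]
side [([334.0, 183.7], [328, 174, 13, 19, 177])]
[  -3.78293307 -196.1593822   101.6073409 ]
```

Call:
step_arm([
  {"angular": [0, 0, 0], "slide": [0, 0, 0.004], "jaw": 0},
  {"angular": [0, 0, 0], "slide": [0, 0, 0], "jaw": 0},
  {"angular": [0, 0, 0], "slide": [0.01, 0, 0], "jaw": 0},
  {"angular": [0, 0, 0], "slide": [0.02, 0.0005, 0], "jaw": 0},
  {"angular": [0, 0, 0], "slide": [0.02, 0.0005, 0], "jaw": 0},
  {"angular": [0, 0, 0], "slide": [0.02, 0.0005, 0], "jaw": 0},
  {"angular": [0, 0, 0], "slide": [0.02, 0, 0], "jaw": 0},
  {"angular": [0, 0, 0], "slide": [0, 0, 0], "jaw": 0},
])

```text
time_s: 8.35
tool_pos: [0.513, -0.2168, 0.1016]
tool_rot: [179.8, 0.3, 88.5]
force: [-0.8, -6.4, 8.1]
grip_width: 0.0215
grasp_force: 45.0
```

Run:
```python
from meas import *
go([.5113,-.2584,.1],88.7); r=ball()
print(loc(env.get_obs()['tool_pos']))
```

```text
t 8.35 pos [ 0.513  -0.2168  0.1016] rot [179.78   0.33  88.5 ] F [-0.8 -6.4  8.1] q [-24.  14.  51. 105. -12.  66.  29.] w 0.0215 g 45.0
slide [-0.0832 -0.0013  0.0036] turn [ 0.0012  0.0018 -0.0011]
top [([322.1, 212.7], [316, 207, 13, 13, 126])]
side [([330.8, 193.6], [324, 184, 14, 19, 188])]
[  -2.22049627 -155.31228692  101.55244201]
```

Call:
step_arm([
  {"angular": [0, 0, 0], "slide": [0, 0, 0.005], "jaw": 0},
  {"angular": [0, 0, 0], "slide": [0.015, 0, 0], "jaw": 0},
  {"angular": [0, 0, 0], "slide": [0.028, 0, 0], "jaw": 0},
  {"angular": [0, 0, 0], "slide": [0.028, 0, 0], "jaw": 0},
  {"angular": [0, 0, 0], "slide": [0.028, 0, 0], "jaw": 0},
  {"angular": [0, 0, 0], "slide": [0.028, 0, 0], "jaw": 0},
  {"angular": [0, 0, 0], "slide": [0.028, 0, 0], "jaw": 0},
  {"angular": [0, 0, 0], "slide": [0.028, 0, 0], "jaw": 0},
  {"angular": [0, 0, 0], "slide": [0.02, 0, 0], "jaw": 0},
  {"angular": [0, 0, 0], "slide": [0, 0, 0], "jaw": 0},
])

```text
time_s: 9.7
tool_pos: [0.5182, -0.1191, 0.1015]
tool_rot: [179.5, 0.5, 88.4]
force: [-0.2, -12.3, 19.0]
grip_width: 0.0213
grasp_force: 45.1
```

Run:
```python
from meas import *
go([.5113,-.2584,.1],88.7); r=ball()
print(loc(env.get_obs()['tool_pos']))
```

```text
t 9.7 pos [ 0.5182 -0.1191  0.1015] rot [179.46   0.52  88.37] F [ -0.2 -12.3  19. ] q [-34.   9.  48. 109.  -7.  65.  15.] w 0.0213 g 45.1
slide [-0.2788 -0.006   0.0054] turn [ 0.003   0.0029 -0.0018]
top [([291.5, 210.2], [286, 204, 12, 13, 124])]
side [([322.9, 219.0], [316, 209, 15, 20, 211])]
[  0.69546863 -57.55720712 101.47683808]
```

Call:
step_arm([
  {"angular": [0, 0, 0], "slide": [0.02, -0.001, -0.001], "jaw": 0},
  {"angular": [0, 0, 0], "slide": [0.022, -0.001, 0], "jaw": 0},
  {"angular": [0, 0, 0], "slide": [0.022, 0, 0], "jaw": 0},
  {"angular": [0, 0, 0], "slide": [0.022, 0, 0], "jaw": 0},
  {"angular": [0, 0, 0], "slide": [0.02, 0, 0], "jaw": 0},
  {"angular": [0, 0, 0], "slide": [0.012, 0, 0], "jaw": 0},
  {"angular": [0, 0, 0], "slide": [0, 0, 0], "jaw": 0},
  {"angular": [0, 0, 0], "slide": [0, 0, 0], "jaw": 0},
])

```text
time_s: 10.8
tool_pos: [0.5187, -0.0602, 0.1015]
tool_rot: [179.5, 0.5, 88.3]
force: [-0.6, -13.6, 17.5]
grip_width: 0.0212
grasp_force: 45.0
```

Run:
```python
from meas import *
go([.5113,-.2584,.1],88.7); r=ball()
print(loc(env.get_obs()['tool_pos']))
a=r['top'][180:255,235:345,::-1]; b=r['side'][195:295,290:400,::-1]
cv2.imwrite('pics/e1a.png',cv2.resize(a,None,fx=7,fy=7,interpolation=cv2.INTER_CUBIC))
cv2.imwrite('pics/e1b.png',cv2.resize(b,None,fx=6,fy=6,interpolation=cv2.INTER_CUBIC))
```

```text
t 10.8 pos [ 0.5187 -0.0602  0.1015] rot [179.52   0.47  88.33] F [ -0.6 -13.6  17.5] q [-39.   7.  46. 110.  -5.  65.   7.] w 0.0212 g 45.0
slide [-0.3967 -0.0033  0.0062] turn [ 0.0027  0.0026 -0.002 ]
top [([273.2, 209.8], [267, 204, 13, 13, 129])]
side [([319.0, 235.7], [312, 226, 15, 20, 227])]
[ -0.26382835   1.41301744 101.44693306]
```

View pics/e1a.png

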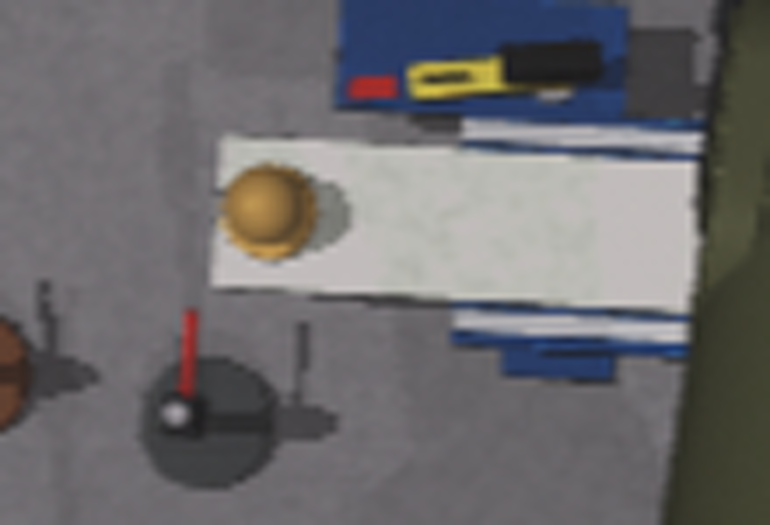

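View pics/e1b.png

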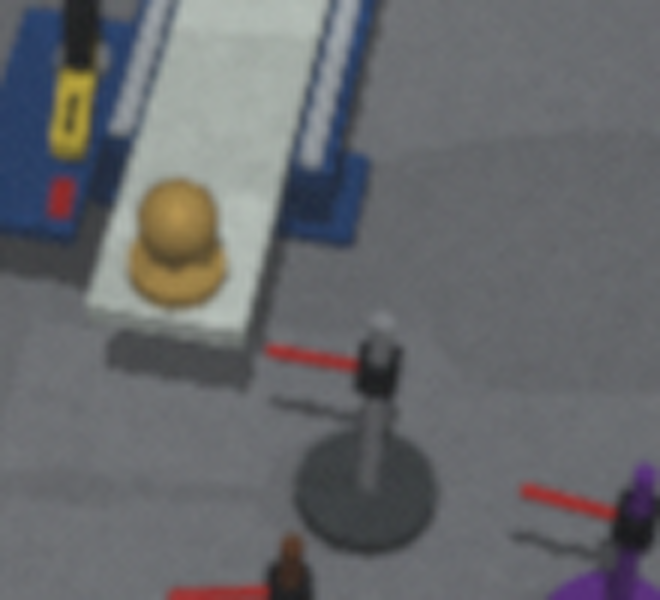

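The end is just short of the needle. In e1a the end corners are (220,136) and (211,289), with the needle tip at (192,312). In e1b the end corners are (88,306) and (246,331), with the tip at (267,350).

Run:
```python
from meas import *
t=lambda u,v:[(u+.5)/7-.5+235,(v+.5)/7-.5+180]; d=lambda u,v:[(u+.5)/6-.5+290,(v+.5)/6-.5+195]
for n,f,P in(('top',t,[(220,136),(211,289),(192,312)]),('side',d,[(88,306),(246,331),(267,350)])):
    for q in P: print(n,loc(unproj(n,f(*q),.094)).round(1))
```

```text
top [ 36.  260.5  94. ]
top [-34.5 260.6  94. ]
top [-45.4 268.7  94. ]
side [ 36.2 260.9  94. ]
side [-33.2 260.   94. ]
side [-43.9 268.2  94. ]
```

Call:
step_arm([
  {"angular": [0, 0, 0], "slide": [0.006, 0, 0], "jaw": 0},
  {"angular": [0, 0, 0], "slide": [0.006, 0, 0], "jaw": 0},
  {"angular": [0, 0, 0], "slide": [0.004, 0, 0], "jaw": 0},
  {"angular": [0, 0, 0], "slide": [0, 0, 0], "jaw": 0},
  {"angular": [0, 0, 0], "slide": [0, 0, 0], "jaw": 0},
  {"angular": [0, 0, 0], "slide": [0, 0, 0], "jaw": 0},
])

```text
time_s: 11.65
tool_pos: [0.5188, -0.0533, 0.1015]
tool_rot: [179.5, 0.5, 88.3]
force: [-1.1, -15.3, 18.7]
grip_width: 0.0214
grasp_force: 45.0
```

Run:
```python
from meas import *
go([.5113,-.2584,.1],88.7); r=ball()
print(loc(env.get_obs()['tool_pos']))
a=r['top'][180:255,235:345,::-1]; b=r['side'][195:295,290:400,::-1]
b=cv2.resize(b,None,fx=5,fy=5,interpolation=cv2.INTER_CUBIC)[:, :400]; a=cv2.resize(a[:,:57],None,fx=7,fy=7,interpolation=cv2.INTER_CUBIC)
h=np.zeros((525,799,3),np.uint8); h[:525,:399]=a; h[:500,399:799]=b; cv2.imwrite('pics/e2.png',h)
```

```text
t 11.65 pos [ 0.5188 -0.0533  0.1015] rot [179.53   0.54  88.29] F [ -1.1 -15.3  18.7] q [-40.   7.  46. 110.  -5.  65.   6.] w 0.0214 g 45.0
slide [-0.4104 -0.0028  0.0068] turn [ 0.0026  0.003  -0.0023]
top [([271.1, 209.7], [265, 204, 13, 13, 129])]
side [([318.6, 237.6], [312, 227, 15, 21, 230])]
[ -0.24831394   8.26555024 101.47790154]
```

View pics/e2.png

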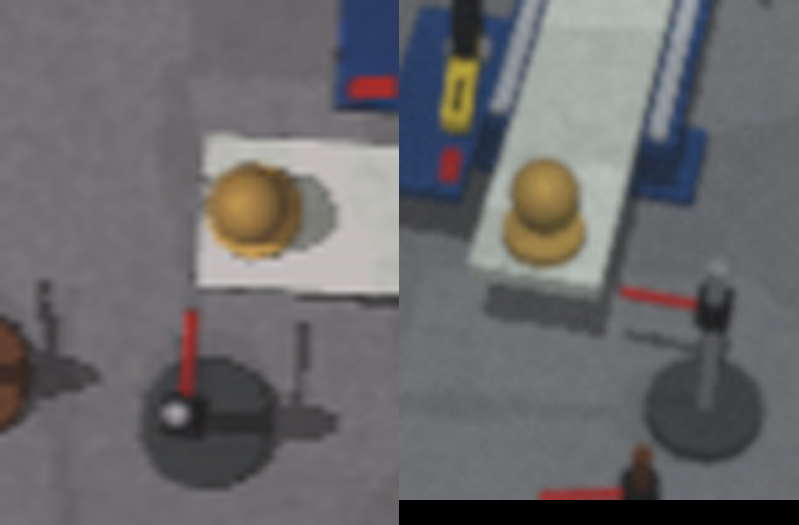

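The end is about 1.2 mm short of the needle: end corners (204,133) and (196,286) against the tip at (192,312). It is flat and the latch is at the mark. One last small nudge.

Call:
step_arm([
  {"angular": [0, 0, 0], "slide": [0.003, 0, 0], "jaw": 0},
  {"angular": [0, 0, 0], "slide": [0, 0, 0], "jaw": 0},
  {"angular": [0, 0, 0], "slide": [0, 0, 0], "jaw": 0},
  {"angular": [0, 0, 0], "slide": [0, 0, 0], "jaw": 0},
  {"angular": [0, 0, 0], "slide": [0, 0, 0], "jaw": 0},
  {"angular": [0, 0, 0], "slide": [0, 0, 0], "jaw": 0},
])

```text
time_s: 12.5
tool_pos: [0.5188, -0.052, 0.1015]
tool_rot: [179.5, 0.6, 88.3]
force: [-1.3, -16.0, 19.2]
grip_width: 0.021
grasp_force: 45.0
```

Run:
```python
from meas import *
o=env.get_obs(); print(loc(o['tool_pos']),o['force'],abs(o['joint_velocities']).max(),o['grasp_force'])
print(env.sign_off())
```

```text
[ -0.26663401   9.53052293 101.48592597] [ -1.2905479  -16.01370514  19.17059704] 0.15928189990714847 45.03318965435028
the job is handed in; nothing more can be done
None
```

I handed the job in at 12.5 s with the latch on the red mark and the board still gripped, flat and pressed down, its end within about 1 mm of the needle tip by my measurement; sign-off returned no verdict.

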